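Zero a contact gauge and hold it square on the goniometer cradle

ROBOT

A 6-joint arm with a two-finger parallel gripper is mounted at the origin on the work surface. World frame = base frame: x ahead of the robot, y to its left, z up, the work surface at z = 0. Lengths are in mm, angles in rad, forces in N, time in s.
With the tool pointing down it reaches from about 275 to 825 mm from the base axis. Payload 5.2 kg.
Tool frame: the origin (TCP) lies at the very end of the fingers, on their centre line; the grasp point (between the pads) lies 19 mm behind it; z points along the fingers, y is the direction in which the jaws open and shut (so a half turn about z gives the same grasp; the last joint's range is limited). The gripper opens to 93 mm and grips with 3 to 60 N. Pads are 15 mm wide; open, the fingers measure 128 mm over their backs; the gripper's body (75 mm by 188 mm) begins 65 mm behind the grasp point.
Start: joints at [-1.516, 0.259, 1.535, -0, 1.348, -0.203], TCP at [140.246, -531.823, 188.553] pointing down, gripper open.
Joint ranges: [-3.14, 3.14], [-0.91, 2.08], [0.19, 2.58], [-1.22, 4.36], [0.22, 2.71], [-3.12, 3.12]. Speed limits (rad/s): [2.57, 2.57, 3.14, 3.14, 3.14, 3.14].

INTERFACE

Orientations are given as [roll, pitch, yaw] about the fixed x, y, z axes, in that order (R = Rz(yaw) Ry(pitch) Rx(roll)).
In Python, from bench import robot gives the robot as it stands. The module is installed in compiled form; this text tells all that it offers. Calls block until the motion is done:
- robot.move_ptp(position, orientation): joint-space move of the TCP to a pose.
- robot.move_linear(position, ori=None, speed=150, f_stop=None): straight line of the TCP; ori=None keeps the orientation; speed is the mean speed in mm/s. With f_stop (N) it stops when the force on the tool has changed by that much, and returns True; else False.
- robot.move_j(angles): joint-space move.
- robot.move_gripper(opening): opening from 0.0 (shut) to 1.0 (fully open); the grip force is fixed at half the most; returns when the fingers have stopped.
- robot.sleep(seconds).
- robot.inverse_kinematics(position, orientation): joint angles nearest the present ones, or None.
- robot.get_image(name): name is "side" or "top" or "wrist"; returns a dict with "img" (400x640x3 uint8, blue, green, red), "fovy" (degrees; the focal length in pixels is half the picture's height over the tangent of half this angle, whatever the lens; pixels are square), "cx", "cy" (the principal point, pixels), "k1" (the pictures are not rectified: a ray, as slopes to the right and down, at radius r is drawn at 1 + k1 r^2 times it, then the intrinsics apply), "eye" and "orientation" of the camera in the world. Camera axes: x right, y down, z forward; pixel columns grow to the right and rows downward; lengths in mm; the calibration is good to about 2 mm. A picture is of the moment at which its call begins. There is no depth.
A pose or a line that the arm cannot do raises robot.MotionError and nothing moves.
- robot.hand_in(): hands the job in, once; it reports no verdict.
Readings, each from a call of its own:
- robot.current_t(): time.
- robot.current_qpos(): joint angles.
- robot.current_joint_vel(): joint speeds.
- robot.current_joint_efforts(): joint torques, N m.
- robot.current_tcp_pos(): TCP position.
- robot.current_eef_rot(): TCP orientation.
- robot.current_contact_force(): force on the tool from outside, world axes, zero at the start.
- robot.current_ft_torque(): the same for the moment, N m.
- robot.current_gripper_width(): opening from 0.0 (shut) to 1.0 (fully open).
Only numpy, scipy, OpenCV 4.12 (cv2) and the standard library are available. Lean on these libraries where they do the work, as an engineer would, in place of code of your own. Each camera call takes 0.05 s, during which the arm holds its last target. There are 200 camera calls.

TASK

Lift the orange spring-tipped contact gauge out of its grey stand and zero it: hold it upright with its tip on the black disc of the aluminium reference block for about a second, the sprung tip pushed in about half its travel. Then take the reading: press the tip onto the green spot of the white goniometer cradle, with the gauge square to the sloped face and the tip again about half in, and finish while still gripping it and pressing there, holding steady. Press gently, never driving the tip hard against its stop, and do not shift the cradle's tilt or disturb the amber vial, the brass puck or the screwdriver.

Things in the scene. Friction and masses are not known exactly. Their poses are not given: they have to be found in the camera images.
- gauge: Loose gauge, 0.18 kg, upright in the stand. Origin: centre of the underside of its black collar (44 mm diameter, 8 mm thick, resting on the stand's top); z up along its axis, away from the tip. Orange grip, 26 mm square, flats across x and y, from z = 8 to 70 mm. Below: aluminium nose, 22 mm diameter tapering to 14, to z = -55 mm; the steel tip sticks out 20 mm more.
- gauge_tip (a joint): How far the sprung steel tip is pushed into the gauge's nose: 0 = fully out, 0.012 m = at its stop, 0.006 = half in. Spring rate 0.8 N per mm with no preload, so half in is about 4.8 N. A 6 mm long red band on the tip's rod just below the nose is swallowed when the tip is half in.
- tip_end (a point): The very end of the gauge's tip (a ball of 5 mm radius), on the gauge's axis, at z = -75 mm in the gauge's frame when the tip is fully out; it moves with the tip.
- stand: Fixed grey block, 85 x 85 mm, 90 mm high, with a 28 mm square upright through hole in which the gauge's nose hangs with about 3 mm of play all round. Origin: centre of its underside.
- ref_disc (a point): Centre of the black reference disc (30 mm diameter) on the level top, 30 mm above the table, of the fixed aluminium reference block (75 x 75 mm). z is up.
- ref: The fixed aluminium reference block, 75 x 75 x 30 mm. Origin: centre of its underside.
- gonio: The fixed goniometer: steel cone foot (170 mm diameter) with a bracket that carries the tilting white cradle. Origin: centre of its underside; the cradle's tilt axis runs along its y axis, 130 mm above the table. At yaw 0 the cradle tips down towards the robot (-x).
- cradle (a joint): Tilt of the cradle in rad: 0 = face level; positive tips the face down towards the goniometer's -x side. Stiff (about 4 N m of friction): it stays where it is and must not be moved.
- spot (a point): Centre of the green spot (20 mm diameter, black rim) on the cradle's flat white face, on the surface. z: the face's outward normal; x: up the slope. The face is 170 mm along x, 104 mm along y; its middle is at x +30, y -12 mm from the spot. A steel sample head (48 mm diameter, 48 mm tall) stands on it at x +80, y -12 mm.
- vial: Loose amber sample jar, 36 mm diameter, 70 mm tall; bystander. Origin: centre of its underside.
- puck: Loose brass puck, 52 mm diameter, 30 mm high; bystander. Origin: centre of its underside.
- driver: Loose screwdriver, 170 mm long, lying on the table; bystander. Origin: under its middle; x along it, handle to -x.
There are look-alikes about, which are no part of the job. Of the things shaped like the gonio, the steel one is meant.

How it is judged:
By the outcome, as a careful person would: the job done as asked, in the order asked, and still so for the second after the job is handed in, while the arm keeps its last pose, push and grip.
It also fails if it takes over 59 s, if anything falls off the work surface, if the arm or the gripper's body presses on something with over 40 N, if the wrist force passes 120 N, or if a joint passes its speed limit or range.

## Working session

There is one attempt and no reset: what is moved stays moved. The work goes in short steps, each a Python script; the robot and the scene stay as the last script left them, time stands still between calls to the robot, and variables do not carry over. Pictures are saved under pics/ and viewed, about 8 in all and at most 12, crops included, and the job is handed in when it is done.

```bash
mkdir -p pics; cat > h.py <<'E'
import numpy as np, cv2
from bench import robot
from scipy.spatial.transform import Rotation as Rn
def R(o): return Rn.from_euler('xyz',o).as_matrix()
def cam(name):
    d=robot.get_image(name); return d
def fK(d):
    h,w=d['img'].shape[:2]; return h/2/np.tan(np.radians(d['fovy'])/2)
def ray(d,u,v):
    f=fK(d); x=(u-d['cx'])/f; y=(v-d['cy'])/f; X,Y=x,y
    for _ in range(30):
        k=1+d['k1']*(X*X+Y*Y); X,Y=x/k,y/k
    r=camR(d)@np.array([X,Y,1]); return np.array(d['eye'],float),r/np.linalg.norm(r)
def camR(d):
    o=np.array(d['orientation'],float)
    return o if o.shape==(3,3) else R(o)
def onz(d,u,v,z):
    e,r=ray(d,u,v); return e+r*(z-e[2])/r[2]
def proj(d,p):
    q=camR(d).T@(np.array(p,float)-d['eye']); x,y=q[:2]/q[2]; k=1+d['k1']*(x*x+y*y); f=fK(d)
    return np.array([d['cx']+f*k*x,d['cy']+f*k*y])
def tri(a,b):
    A=np.zeros((3,3)); B=np.zeros(3)
    for e,r in (a,b):
        P=np.eye(3)-np.outer(r,r); A+=P; B+=P@e
    p=np.linalg.solve(A,B); return p,[np.linalg.norm(np.cross(p-e,r)) for e,r in (a,b)]
E
python3 - <<'E'
from h import *
import pickle
for n in('side','top','wrist'):
    d=cam(n); pickle.dump(d,open(n+'0.pkl','wb')); cv2.imwrite(f'pics/{n}0.png',d['img'])
    print(n,d['fovy'],d['cx'],d['cy'],d['k1'],d['eye'],d['orientation'])
print(robot.current_t(),robot.current_gripper_width())
E
```

```text
side 45.00026656876884 322.571895327014 207.15731656544773 -0.10113660020845627 [  184.9822432  -1123.58436162  1252.41386195] [-2.38074838e+00  7.28834180e-04 -3.61829887e-01]
top 55.12777111352327 322.09575916163504 194.18634954718095 -0.026486439202172658 [ 524.29688699 -112.7221018  1101.13595041] [-3.08169828e+00 -6.93686286e-04 -1.55852372e+00]
wrist 64.03965653196555 326.6045813256231 199.06752600819328 -0.001367704828553403 [ 218.28269716 -510.24716888  383.1724925 ] [ 2.84833358e+00  1.84587196e-03 -1.31321585e+00]
0.15 0.99666978176057
```

View pics/top0.png

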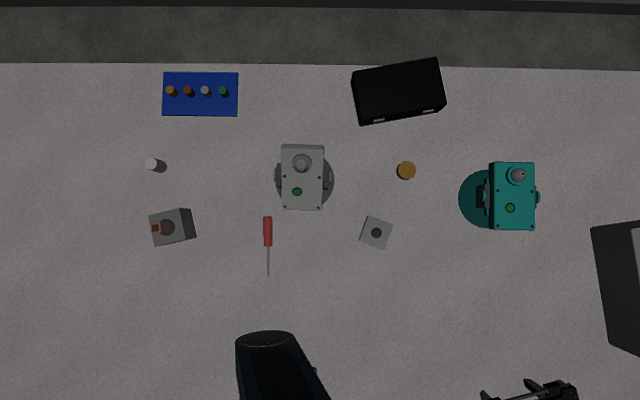

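View pics/side0.png

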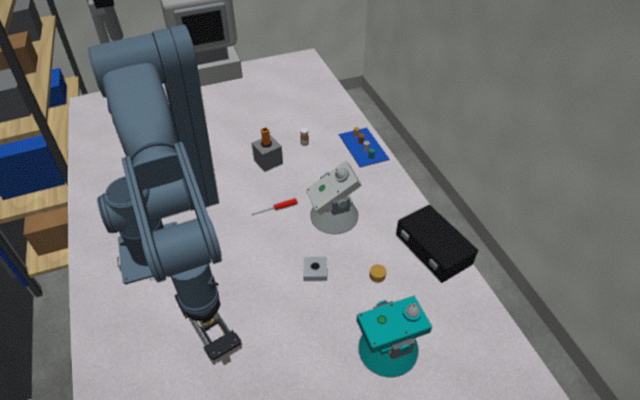

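Top view: gauge and stand at about (165,228), steel gonio's green spot (297,191), ref disc (376,233), screwdriver (267,240), puck (406,170), vial (156,165). The teal gonio is the look-alike. The side view agrees.

```bash
python3 - <<'E'
from h import *
import pickle
t=pickle.load(open('top0.pkl','rb')); s=pickle.load(open('side0.pkl','rb'))
def blobs(d,m,box):
    x0,y0,x1,y1=box; k=np.zeros_like(m); k[y0:y1,x0:x1]=m[y0:y1,x0:x1]
    n,_,st,c=cv2.connectedComponentsWithStats(k.astype(np.uint8)); return [(c[i].round(1),st[i,4]) for i in range(1,n) if st[i,4]>8]
H=lambda d:cv2.cvtColor(d['img'],cv2.COLOR_BGR2HSV)
g=lambda d:(lambda h:(h[...,0]>45)&(h[...,0]<80)&(h[...,1]>90))(H(d))
dk=lambda d:(H(d)[...,2]<70)
gt=blobs(t,g(t),(270,170,325,210)); gs=blobs(s,g(s),(300,160,360,210)); print('spot',gt,gs)
p,e=tri(ray(t,*gt[0][0]),ray(s,*gs[0][0])); print(p,e)
bt=blobs(t,dk(t),(362,220,392,246)); bs=blobs(s,dk(s),(303,255,328,278)); print('ref',bt,bs)
print(onz(t,*bt[0][0],30),onz(s,*bs[0][0],30))
og=lambda d:(lambda h:(h[...,0]>5)&(h[...,0]<20)&(h[...,1]>140))(H(d))
print(blobs(t,og(t),(140,200,200,250)),blobs(s,og(s),(250,120,285,150)))
print('collar',blobs(t,dk(t),(140,200,200,250)), onz(t,167,227,94))
print(robot.current_eef_rot(), R(robot.current_eef_rot()).T@(np.array(pickle.load(open('wrist0.pkl','rb'))['eye'])-robot.current_tcp_pos()), R(robot.current_eef_rot()).T@camR(pickle.load(open('wrist0.pkl','rb'))))
a=cv2.resize(t['img'][140:270,135:395],None,fx=3,fy=3,interpolation=cv2.INTER_CUBIC)
cv2.imwrite('pics/c1.png',a[:, :800])
E
```

```text
spot [(array([296.6, 191.1]), np.int32(49))] [(array([321.5, 187.5]), np.int32(14))]
[588.14389401 -48.28525845 140.58591348] [np.float64(0.7741303084132204), np.float64(0.7741303084130337)]
ref [(array([363.7, 225.7]), np.int32(17)), (array([375.9, 232.3]), np.int32(92))] [(array([314.8, 265.6]), np.int32(38))]
[ 501.93653665 -229.75917551   30.        ] [ 483.65793171 -263.03843095   30.        ]
[(array([155.4, 227.4]), np.int32(38))] [(array([265.5, 137.1]), np.int32(97))]
collar [(array([186.1, 224.7]), np.int32(393)), (array([166.7, 226.8]), np.int32(217)), (array([154.9, 227.5]), np.int32(48))] [493.18681841 294.2943799   94.        ]
[-3.14026555e+00 -2.64486822e-04  2.57796861e-01] [  80.93029493   -0.79004874 -195.21602646] [[-2.16875862e-04 -9.57230453e-01 -2.89326481e-01]
 [ 9.99999842e-01 -5.75227868e-05 -5.59275680e-04]
 [ 5.18712847e-04 -2.89326556e-01  9.57230314e-01]]
```

View pics/c1.png

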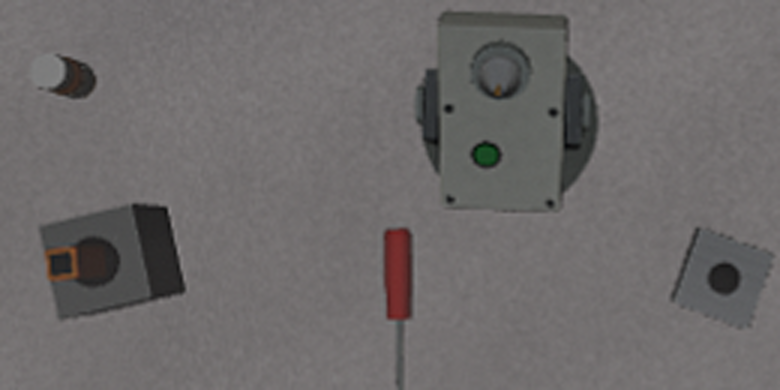

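```bash
python3 - <<'E'
from h import *
import pickle
pi=np.pi
robot.move_ptp([540,-140,330],[pi,0,0]); d=cam('wrist'); pickle.dump(d,open('w1.pkl','wb')); cv2.imwrite('pics/w1.png',d['img'])
robot.move_ptp([493,290,270],[pi,0,0]); d=cam('wrist'); pickle.dump(d,open('w2.pkl','wb')); cv2.imwrite('pics/w2.png',d['img'])
print(robot.current_t(),robot.current_tcp_pos(),robot.current_qpos())
E
```

```text
3.9333 [493.77068756 288.95022324 270.16512138] [ 3.34818298e-01  2.59143423e-01  1.33737573e+00 -3.70489214e-04
  1.54470126e+00  1.90730989e+00]
```

View pics/w1.png

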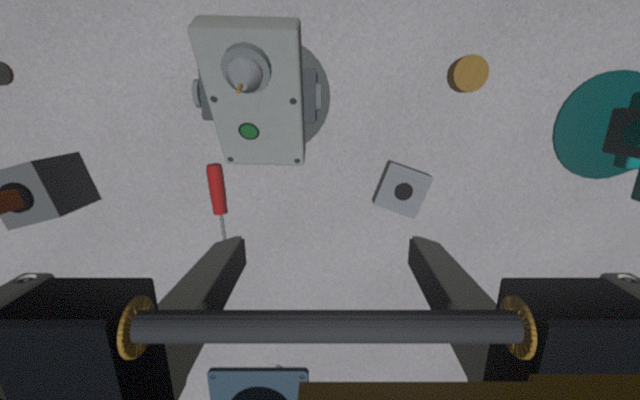

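View pics/w2.png

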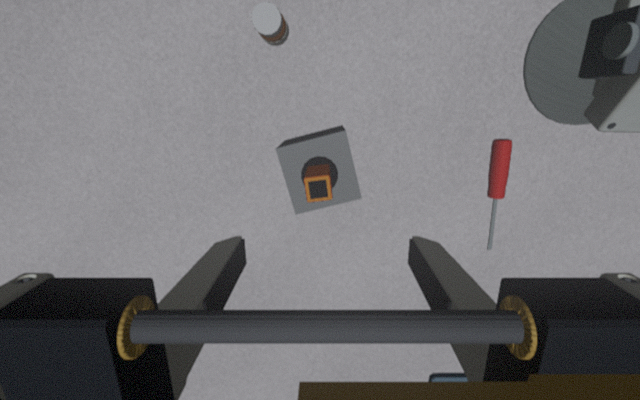

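w1: spot (249,131), ref disc (404,191), cradle face corners about (192,17)–(304,164). w2: gauge top square (318,188), collar (320,175), stand around them; fingers are clear.

```bash
python3 - <<'E'
from h import *
import pickle
L=lambda n:pickle.load(open(n+'.pkl','rb'))
t,s,w1,w2=L('top0'),L('side0'),L('w1'),L('w2')
H=lambda d:cv2.cvtColor(d['img'],cv2.COLOR_BGR2HSV)
def blob(m,box,mn=8):
    x0,y0,x1,y1=box; k=np.zeros(m.shape,np.uint8); k[y0:y1,x0:x1]=m[y0:y1,x0:x1]
    n,lb,st,c=cv2.connectedComponentsWithStats(k); i=1+np.argmax(st[1:,4]); return c[i],(lb==i).astype(np.uint8)
g=lambda d:(lambda h:(h[...,0]>45)&(h[...,0]<80)&(h[...,1]>90))(H(d))
a,_=blob(g(w1),(230,115,270,150)); print('spot w1',a)
gt=(296.6,191.1);gs=(321.5,187.5)
for x,y in (((t,gt),(w1,a)),((s,gs),(w1,a)),((t,gt),(s,gs))): print(tri(ray(x[0],*x[1]),ray(y[0],*y[1])))
v=H(w1)[...,2]; c,m=blob(v<75,(392,180,416,203)); print('ref w1',c,m.sum(),onz(w1,*c,30))
v=H(w2)[...,2]; print(w2['img'][188,[300,303,306,308,310,318,326,328,330,332]].tolist())
h=H(w2); m=(h[...,0]>5)&(h[...,0]<20)&(h[...,1]>140)&(h[...,2]>110)
c,k=blob(m,(295,165,345,210)); cs=cv2.findContours(k,cv2.RETR_EXTERNAL,cv2.CHAIN_APPROX_NONE)[0][0]
r=cv2.minAreaRect(cs); print('top ring',c,r); P=[onz(w2,*b,160) for b in cv2.boxPoints(r)]; print(np.round(P,1)); print('ctr',np.mean(P,0)); e=P[1]-P[0]; print(np.degrees(np.arctan2(e[1],e[0])),np.linalg.norm(e),np.linalg.norm(P[2]-P[1]))
# same in top
h=H(t); m=(h[...,0]>5)&(h[...,0]<20)&(h[...,1]>140); c,k=blob(m,(140,200,200,250)); r=cv2.minAreaRect(cv2.findContours(k,cv2.RETR_EXTERNAL,cv2.CHAIN_APPROX_NONE)[0][0]);P=[onz(t,*b,160) for b in cv2.boxPoints(r)];print('top cam',r,np.mean(P,0))
for n,d in(('w1',w1),('w2',w2)): print(n,d['eye'],d['orientation'])
big=lambda im,x0,y0,x1,y1,f:cv2.resize(im[y0:y1,x0:x1],None,fx=f,fy=f,interpolation=cv2.INTER_CUBIC)
A=big(w1['img'],180,5,320,180,3); B=big(w2['img'],265,120,370,220,3)
o=np.zeros((525,A.shape[1]+B.shape[1],3),np.uint8); o[:A.shape[0],:A.shape[1]]=A; o[:B.shape[0],A.shape[1]:]=B; cv2.imwrite('pics/c2.png',o)
E
```

```text
spot w1 [248.15846995 130.82513661]
(array([588.62171568, -48.79364615, 145.8711178 ]), [np.float64(0.1263752147385871), np.float64(0.1263752147387439)])
(array([587.99730137, -47.02184231, 139.3500516 ]), [np.float64(0.20014629763368175), np.float64(0.20014629763357017)])
(array([588.14389401, -48.28525845, 140.58591348]), [np.float64(0.7741303084132204), np.float64(0.7741303084130337)])
ref w1 [403.06696429 191.23660714] 224 [ 483.51510416 -262.50489256   30.        ]
[[115, 111, 111], [120, 113, 108], [59, 109, 155], [56, 98, 133], [48, 49, 47], [56, 54, 52], [46, 55, 73], [59, 111, 155], [57, 95, 147], [90, 89, 86]]
top ring [317.98168498 186.04029304] ((317.60003662109375, 187.8000030517578), (24.310806274414062, 25.55115509033203), 82.87498474121094)
[[504.3 312.5 160. ]
 [507.5 287.8 160. ]
 [482.9 284.7 160. ]
 [479.6 310.1 160. ]]
ctr [493.58049969 298.78009467 160.        ]
-82.80935516141535 24.98755588375986 24.73871047829523
top cam ((155.0, 227.5), (9.0, 10.0), 90.0) [493.58338525 297.36848322 160.        ]
w1 [ 620.56489901 -140.21806578  524.90127747] [ 2.84721440e+00  5.27541135e-04 -1.57206469e+00]
w2 [574.31672149 289.69939292 465.53426318] [ 2.84842795e+00  2.24236646e-04 -1.57225610e+00]
```

View pics/c2.png

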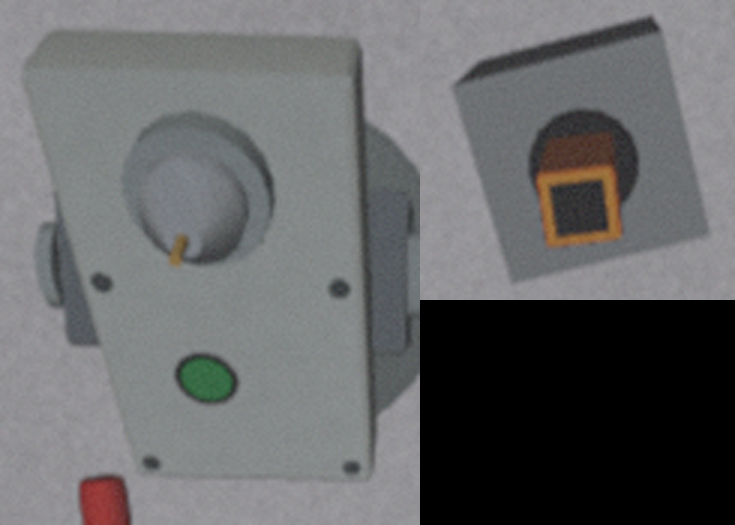

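Crop: face corners in w1 at about (189,30), (299,31.5), (227.3,162.3), (303.3,164.3); the gauge collar and grip are clear. Next I fit the face pose, then grasp and lift.

```bash
cat > face.py <<'E'
from h import *
import pickle
from scipy.optimize import least_squares
L=lambda n:pickle.load(open(n+'.pkl','rb'))
def fit(obs):  # obs: list (cam, local xyz, px, weight)
    def pose(x): return Rn.from_euler('ZY',[x[3],-x[4]]).as_matrix()
    def res(x):
        M=pose(x); return np.concatenate([w*(proj(d,x[:3]+M@np.array(l))-px) for d,l,px,w in obs])
    q=least_squares(res,[588,-48,142,0,.5],x_scale=[10,10,10,.1,.1],loss='soft_l1'); J=q.jac; 
    return q.x,pose(q.x),res(q.x).reshape(-1,2),np.sqrt(np.diag(np.linalg.inv(J.T@J)))
TL,TR,BL,BR,S=[115,40,0],[115,-64,0],[-55,40,0],[-55,-64,0],[0,0,0]
E
python3 - <<'E'
from face import *
t,s,w1=L('top0'),L('side0'),L('w1')
c=lambda x,y:np.array([x/3+135,y/3+140])
O1=[(w1,TL,np.array([189,30.]),1),(w1,TR,np.array([299,31.5]),1),(w1,BL,np.array([227.3,162.3]),1),(w1,BR,np.array([303.3,164.3]),1),(w1,S,np.array([248.16,130.83]),2)]
O2=[(t,TL,c(440,26),1),(t,TR,c(566,30),1),(t,BL,c(443,207),1),(t,BR,c(562,211),1),(t,S,np.array([296.6,191.1]),2)]
O3=[(s,S,np.array([321.5,187.5]),1)]
for O in(O1,O2,O1+O2+O3):
    x,M,r,sg=fit(O); print(x.round(3),sg.round(3)); print(r.round(1).tolist()); print('axis z',x[2])
# geometric check: tilt axis 130
print(onz(t,375.9,232.3,30))
E
python3 - <<'E'
from h import *
pi=np.pi; y=np.radians(7.2)
robot.move_ptp([493.6,298.6,190],[pi,0,y]); robot.sleep(.3); print(robot.current_tcp_pos())
robot.move_linear([493.6,298.6,116],speed=80); robot.sleep(.2)
print(robot.current_tcp_pos(),robot.current_eef_rot(),robot.current_contact_force())
robot.move_gripper(0); robot.sleep(.2)
print(robot.current_gripper_width()*93,robot.current_contact_force(),robot.current_ft_torque())
robot.move_linear([493.6,298.6,230],speed=70); robot.sleep(.3)
print(robot.current_t(),robot.current_gripper_width()*93,robot.current_contact_force(),robot.current_tcp_pos())
import pickle
d=cam('wrist'); pickle.dump(d,open('w3.pkl','wb')); e=cam('side'); pickle.dump(e,open('s3.pkl','wb'))
p=proj(e,[493,298,160]).astype(int); a=cv2.resize(e['img'][p[1]-45:p[1]+45,p[0]-45:p[0]+45],None,fx=4,fy=4,interpolation=cv2.INTER_CUBIC)
b=cv2.resize(d['img'][120:380,210:440],None,fx=1.5,fy=1.5); o=np.zeros((390,a.shape[1]+b.shape[1],3),np.uint8); o[:360,:360]=a;o[:b.shape[0],360:]=b; cv2.imwrite('pics/c3.png',o)
E
```

```text
[ 5.87828e+02 -4.60010e+01  1.26937e+02 -2.90000e-02  5.52000e-01] [0.654 1.181 3.566 0.011 0.023]
[[-0.4, -0.5], [-1.0, 1.3], [-1.0, 0.7], [0.2, 0.8], [3.0, -1.2]]
axis z 126.93686540248085
[ 5.90760e+02 -4.86800e+01  1.14223e+02 -2.30000e-02  5.38000e-01] [2.0820e+00 2.0380e+00 2.4809e+01 1.6000e-02 6.7000e-02]
[[-0.6, -0.1], [-0.1, 0.1], [-0.4, 0.0], [-0.9, 0.1], [1.5, -0.1]]
axis z 114.22284317176981
[ 5.88363e+02 -4.79350e+01  1.33160e+02 -2.80000e-02  5.79000e-01] [0.543 0.941 4.77  0.008 0.024]
[[-2.2, -1.2], [0.1, 0.6], [-0.7, 0.4], [1.4, 0.5], [3.7, -1.2], [-1.8, 0.1], [-0.2, 0.6], [-1.5, 0.3], [-1.2, 0.6], [-0.1, 0.8], [0.3, 1.5]]
axis z 133.15981405137828
[ 483.99473431 -263.89381689   30.        ]
[494.70132181 298.81210314 191.95164805]
[493.92680975 298.73737347 116.57831356] [-3.14134474e+00 -1.06483269e-03  1.25662148e-01] [ 0.07547813  0.16518469 -0.35090816]
25.942333826995842 [ 0.9633041  -0.58772298  0.08810077] [-0.0599732  -0.01032197 -0.0027861 ]
9.25 25.553712287724622 [-0.46042516  0.61830489 -1.90223205] [493.54835291 298.59297144 229.87272611]
```

View pics/c3.png

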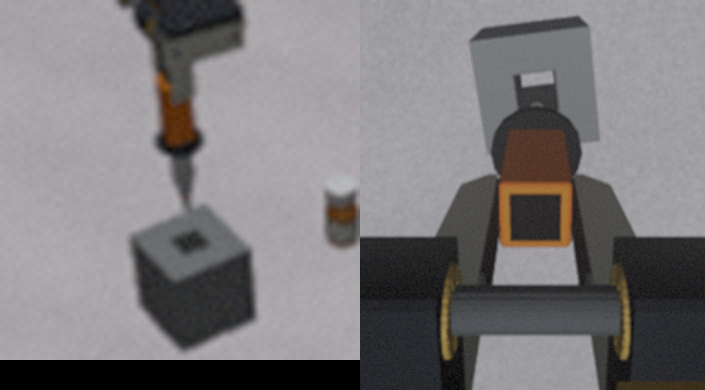

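The crop shows the gauge lifted clear of the stand, upright in the pads, tip out. I'll check its pose in the hand and take two wide-baseline wrist views of the cradle.

```bash
python3 - <<'E'
from h import *
import pickle
d=pickle.load(open('w3.pkl','rb')); e=pickle.load(open('s3.pkl','rb'))
tc=np.array(robot.current_tcp_pos()); M=R(robot.current_eef_rot())
o=np.array([tc[0],tc[1],tc[2]-26.5]) # collar underside if z kept (116.5-90)
g=lambda x,y,z: o+Rn.from_euler('z',7.2,degrees=True).as_matrix()@np.array([x,y,z])
print('top sq ctr exp',proj(d,g(0,0,70)),'seen ~327.3,262')
E2=[proj(d,g(22*np.cos(a),22*np.sin(a),8)) for a in np.linspace(0,6.28,60)]; print('collar ext',np.min(E2,0),np.max(E2,0),'seen x 298..357.5 ytop 191')
print('tip side exp',proj(e,g(0,0,-75)),proj(e,g(0,0,70)))
p=proj(e,[493,298,160]).astype(int); print('crop origin',p-45)
for n,y in(('w4',120),('w5',-230)):
    robot.move_ptp([540,y,330],[np.pi,0,0]); robot.sleep(.3); d=cam('wrist'); pickle.dump(d,open(n+'.pkl','wb')); cv2.imwrite(f'pics/{n}.png',d['img'])
    q=proj(d,[620,-58,150]).astype(int); x0,y0=np.clip(q-[75,75],0,[490,250]); print(n,'crop',x0,y0,d['eye'])
    A=cv2.resize(d['img'][y0:y0+150,x0:x0+150],(400,400),interpolation=cv2.INTER_CUBIC)
    out=A if n=='w4' else np.hstack([out,A])
cv2.imwrite('pics/c4.png',out); print(robot.current_t())
E
```

```text
top sq ctr exp [328.07455487 262.4155531 ] seen ~327.3,262
collar ext [296.89312502 190.96874196] [358.56355372 248.84596533] seen x 298..357.5 ytop 191
tip side exp [265.59060182 135.96630163] [262.20687035 103.58454943]
crop origin [219  84]
w4 crop 412 27 [620.54148178 121.9125152  524.59087737]
w5 crop 100 28 [ 620.99850057 -228.24679187  525.52102648]
12.2167
```

View pics/c4.png

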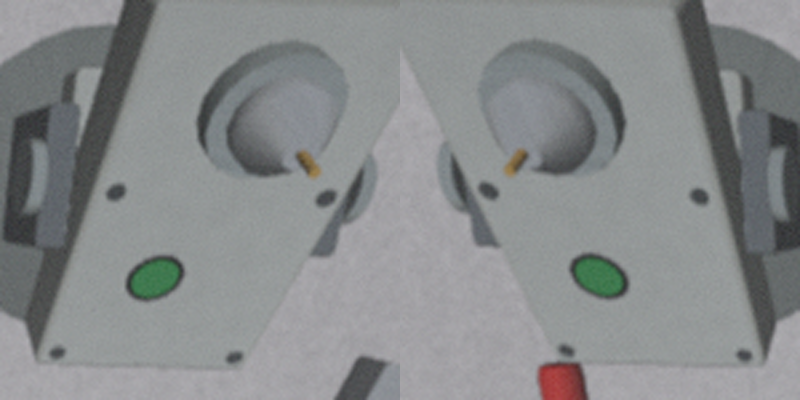

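The crops show four screws and the green spot in both views: spot at crop (155,278) and (600,276). I'll triangulate them.

```bash
python3 - <<'E'
from h import *
import pickle
L=lambda n:pickle.load(open(n+'.pkl','rb'))
a,b,w1,t=L('w4'),L('w5'),L('w1'),L('top0')
f=400/150
F={'UL':((116,192),(88,190)),'UR':((326,198),(299,196)),'LL':((58,353),(166,350)),'LR':((234,358),(343,355)),'S':((155,278),(200,276))}
def ref(d,x0,y0,p,grn):
    u,v=(np.array(p)+.5)/f-.5+[x0,y0]; r=11 if grn else 4; iu,iv=int(round(u)),int(round(v))
    w=d['img'][iv-r:iv+r+1,iu-r:iu+r+1].astype(float); yy,xx=np.mgrid[iv-r:iv+r+1,iu-r:iu+r+1]
    if grn: k=np.clip(w[...,1]-w[...,2]-25,0,1)
    else: g=w.mean(2); m=np.median(g); k=np.clip(m-12-g,0,None)
    return np.array([(k*xx).sum(),(k*yy).sum()])/k.sum(),np.array([u,v])
P={}
for n,(p,q) in F.items():
    pa,ha=ref(a,412,27,p,n=='S'); pb,hb=ref(b,100,28,q,n=='S')
    P[n],e=tri(ray(a,*pa),ray(b,*pb)); print(n,P[n].round(1),round(e[0],2),(pa-ha).round(1),(pb-hb).round(1))
X=np.array(list(P.values())); c=X.mean(0); n=np.linalg.svd(X-c)[2][2]; n*=np.sign(n[2]); print('n',n,'res',((X-c)@n).round(2))
tilt=np.arccos(n[2]); print('tilt',np.degrees(tilt),'az',np.degrees(np.arctan2(n[1],n[0])))
y=(P['UL']-P['UR']+P['LL']-P['LR'])/2; x=(P['UL']-P['LL']+P['UR']-P['LR'])/2; print('y dir',y/np.linalg.norm(y),np.linalg.norm(y),'x dir',x/np.linalg.norm(x),np.linalg.norm(x))
print('yaw from y',np.degrees(np.arctan2(-y[0],y[1])),'slope',np.degrees(np.arctan2(x[2],x[0])))
print('check reproj',proj(w1,P['S']),'248.2,130.8',proj(t,P['S']),'296.6,191.1')
# ref disc
for d,n in((a,'w4'),(b,'w5')):
    p=proj(d,[484,-263,30]).astype(int); print(p)
    if 12<p[0]<628 and 12<p[1]<388:
        w=d['img'][p[1]-14:p[1]+15,p[0]-14:p[0]+15].mean(2); k=(w<70).astype(np.uint8); nn,lb,st,cc=cv2.connectedComponentsWithStats(k)
        i=1+np.argmax(st[1:,4]); print(st[i],onz(d,*(cc[i]+p-14),30))
E
```

```text
UL [624.2 -17.2 161.1] 0.04 [-0.1  0. ] [0.2 0.2]
UR [ 622.  -103.1  161.1] 0.01 [-0.1 -0. ] [0.1 0.1]
LL [550.5 -15.2 114.9] 0.01 [-0.4 -0.2] [-0.   0.2]
LR [ 548.3 -101.3  114.7] 0.01 [-0.  -0.3] [0.4 0.1]
S [587.9 -47.3 138.8] 0.02 [-0.1  0.1] [-0.3  0.2]
n [-0.53179868  0.0119834   0.84678602] res [-0.04  0.03  0.03 -0.04  0.02]
tilt 32.1361989044218 az 178.70913173344925
y dir [0.02497689 0.9996869  0.00150045] 86.00676362329813 x dir [ 0.84650837 -0.02182833  0.53192772] 87.054873366564
yaw from y -1.4312210678687234 slope 32.144373815139005
check reproj [248.39148234 131.03172501] 248.2,130.8 [296.14182591 191.53553875] 296.6,191.1
[566 191]
[  6   7  17  16 208] [ 483.62079839 -262.35698286   30.        ]
[348 191]
[  0   7  23  22 366] [ 477.21222487 -257.68434292   30.        ]
```

```bash
cat >> h.py <<'E'
def force(n=5,dt=.04):
    a=[]
    for _ in range(n): a.append(robot.current_contact_force()); robot.sleep(dt)
    return np.mean(a,0)
def press(axis,base,pos,target=4.8):
    """axis: unit outward normal; adjust along it until net push = target. pos: commanded TCP"""
    for i in range(5):
        F=(force()-base)@axis; print('push',F.round(2),'tcp',np.round(robot.current_tcp_pos(),2),'cmd',pos.round(2),'t',robot.current_t())
        if abs(F-target)<.35: break
        pos=pos-axis*np.clip((target-F)/.8,-3,3)*.9
        robot.move_linear(list(pos),speed=8); robot.sleep(.25)
    return pos
E
python3 - <<'E'
from h import *
import pickle
z=np.array([0,0,1.])
robot.move_ptp([483.7,-262.5,160],[np.pi,0,0]); robot.sleep(.4)
base=force(8); print('base',base,robot.current_tcp_pos())
robot.move_linear([483.7,-262.5,139],speed=50); robot.sleep(.2); base=force(6); print(base,robot.current_tcp_pos())
hit=robot.move_linear([483.7,-262.5,123],speed=8,f_stop=3.5); p=np.array(robot.current_tcp_pos()); print('hit',hit,p,robot.current_t())
robot.sleep(.2)
pos=press(z,base,np.array([483.7,-262.5,p[2]]))
robot.sleep(1.2); print('end hold',force()-base,robot.current_tcp_pos(),robot.current_eef_rot(),robot.current_t())
d=cam('side'); pickle.dump(d,open('s6.pkl','wb')); q=proj(d,[484,-262,70]).astype(int)
cv2.imwrite('pics/s6.png',cv2.resize(d['img'][q[1]-50:q[1]+40,q[0]-50:q[0]+50],None,fx=5,fy=5,interpolation=cv2.INTER_CUBIC))
E
```

```text
base [-0.14380631 -0.00561352 -1.60908132] [ 483.70025962 -262.4985515   159.98231633]
[-0.15808861  0.21485755 -1.87705564] [ 483.77770383 -262.55321695  139.16679704]
hit True [ 483.65024579 -262.43532344  125.67330896] 16.2083
push 4.24 tcp [ 483.42 -262.27  125.3 ] cmd [ 483.7  -262.5   125.67] t 16.6167
push 4.41 tcp [ 483.69 -262.5   125.06] cmd [ 483.7  -262.5   125.05] t 17.325
push 4.93 tcp [ 483.69 -262.47  124.6 ] cmd [ 483.7  -262.5   124.61] t 18.0333
end hold [ 0.23894227 -0.29347774  4.36874776] [ 483.71731294 -262.51143891  124.63068919] [-3.14046383e+00  1.19625887e-03  7.09829124e-05] 19.4417
```

View pics/s6.png

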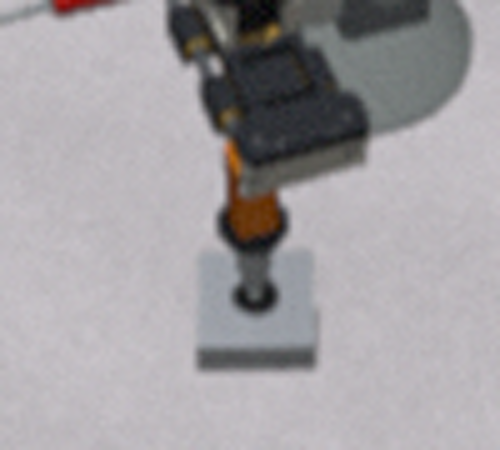

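The side crop shows the tip on the black disc's centre, gauge upright and red band swallowed. The zero hold is done, so on to the cradle.

```bash
python3 - <<'E'
from h import *
import pickle
M=Rn.from_euler('ZY',[np.radians(-1.4),-np.radians(32.14)]).as_matrix(); n=M[:,2]; print('n',n)
T=np.column_stack([M[:,0],-M[:,1],-n]); o=Rn.from_matrix(T).as_euler('xyz'); print(o)
S=np.array([587.9,-47.3,138.8]); Lt=100.4
robot.move_linear([483.7,-262.5,300],speed=120)
robot.move_ptp(list(S+n*(Lt+60)),list(o)); robot.sleep(.2)
robot.move_linear(list(S+n*(Lt+9)),speed=50); robot.sleep(.4); base=force(8); print('base',base,robot.current_tcp_pos(),S+n*(Lt+9),robot.current_t())
hit=robot.move_linear(list(S+n*(Lt-9)),speed=8,f_stop=3.5); p=np.array(robot.current_tcp_pos()); dep=(p-S)@n; print('hit',hit,p,'depth',Lt-dep)
robot.sleep(.2)
pos=press(n,base,S+n*dep)
robot.sleep(.4); print('push',(force(8)-base)@n,force()-base,'depth',Lt-(np.array(robot.current_tcp_pos())-S)@n)
A=R(robot.current_eef_rot()); print('angle',np.degrees(np.arccos(-A[:,2]@n)),robot.current_gripper_width()*93,robot.current_t())
np.savez('b.npz',base=base,n=n,pos=pos)
im=[]
for c in('side','top','wrist'):
    d=cam(c); pickle.dump(d,open(c+'7.pkl','wb')); q=proj(d,S+n*20).astype(int); print(c,q); k=60 if c=='wrist' else 40; q=np.clip(q,k,[639-k,399-k])
    im.append(cv2.resize(d['img'][q[1]-k:q[1]+k,q[0]-k:q[0]+k],(266,266),interpolation=cv2.INTER_CUBIC))
cv2.imwrite('pics/c7.png',cv2.resize(np.hstack(im),None,fx=1,fy=1))
# cradle tilt check: reproject spot in views
E
```

```text
n [-0.53183105  0.01299767  0.84675073]
[ 3.14159265 -0.56094882 -0.02443461]
base [ 0.05100533 -0.10936119 -2.12518903] [529.70888506 -45.88027429 231.41408664] [529.71768332 -45.87805481 231.43452973] 24.0833
hit True [536.1820261  -45.88053441 219.86684014] depth 4.232920014311134
push 4.36 tcp [535.84 -45.77 219.5 ] cmd [536.76 -46.05 220.23] t 25.9917
push 4.67 tcp [536.94 -45.99 219.72] cmd [537.02 -46.06 219.81] t 26.8083
push 4.730458792265631 [-2.10042864 -0.12136087  3.91627868] depth 4.738842850597294
angle 0.16851700118275964 26.095605968855644 27.75
side [318 184]
top [295 195]
wrist [327 196]
```

View pics/c7.png

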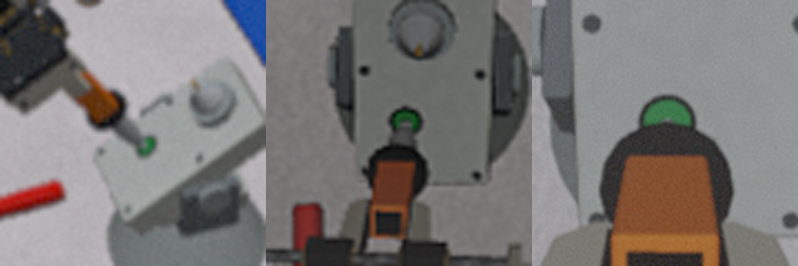

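The crops show the tip at the middle of the green spot, gauge leaning square to the face, red band hidden. Last numeric checks: slip in the hand and shift of the cradle screws or bystanders. Then hand in.

```bash
python3 - <<'E'
from h import *
import pickle
L=lambda n:pickle.load(open(n+'.pkl','rb'))
for n in('w3','w4','wrist7'):
    i=L(n)['img']; h=cv2.cvtColor(i,cv2.COLOR_BGR2HSV); m=((h[...,0]>5)&(h[...,0]<20)&(h[...,1]>140)&(h[...,2]>110)).astype(np.uint8); m[:225]=0;m[300:]=0;m[:,:290]=0;m[:,370:]=0
    k=cv2.boundingRect(m); print(n,'ring',k)
    r=i[:,:,:].mean(2); row=r[222,285:375]; d=np.where(row<85)[0]; print(' dark span row222',d.min()+285,d.max()+285)
# cradle moved? template shift, top view region of head/screws; bystanders
a,b=[cv2.cvtColor(L(n)['img'],cv2.COLOR_BGR2GRAY) for n in('top0','top7')]
for nm,(x0,y0,x1,y1) in {'head':(283,145,325,184),'driver':(258,212,277,232),'puck':(394,158,420,184),'vial':(142,155,172,177)}.items():
    s,r=cv2.phaseCorrelate(np.float32(a[y0:y1,x0:x1]),np.float32(b[y0:y1,x0:x1])); print(nm,np.round(s,2),round(r,2))
z=np.load('b.npz'); print('push',(force(8)-z['base'])@z['n'],robot.current_t(),robot.current_joint_vel())
robot.hand_in()
E
```

```text
w3 ring (303, 241, 48, 43)
 dark span row222 298 357
w4 ring (303, 241, 49, 43)
 dark span row222 298 356
wrist7 ring (303, 225, 48, 59)
 dark span row222 298 357
head [0.46 0.  ] 1.01
driver [0.63 0.26] 0.64
puck [0.53 0.52] 1.0
vial [-0.11 -0.03] 0.99
push 4.269393087469128 28.2333 [-5.54718547e-05 -8.38283220e-04  4.00864747e-04  2.94298015e-04
 -1.10883736e-03  7.24711024e-06]
the job is handed in; nothing more can be done
```

The job is handed in at about 28 s of the 59 s limit. The gauge was zeroed on the reference disc, and the arm is still gripping it and pressing its tip on the green spot of the steel goniometer.

- **Zeroing:** The tip was at the middle of the black disc with the gauge upright. It held for about 1.4 s at 4.4–4.9 N, or about 5.5–6.2 mm in.
- **Reading:** I measured the face from two wrist views, with 0.04 mm scatter: 32.1° tilt, yaw −1.4°. The tool was 0.17° off the face normal. The push read 4.7 N, then 4.3 N just before hand-in (target 4.8 N), so roughly 5.3–5.9 mm in. Force readings scatter by about ±0.3 N, and the arm was still.
- **Agreement between checks:** On the face, the arm position put the tip about 4.7 mm in, while force said about 5.9 mm. That fits the roughly 2 mm camera calibration, and I went by force.
- **Slip in the hand:** The collar sat in the same place in the wrist view before and after. The matching check on the grip's top edge didn't hold: the box for the last view was taller (59 px instead of 43 px). I think the orange front face was included under different light, but I did not confirm that.
- **Cradle and bystanders:** The vial showed no shift. The cradle head, puck and screwdriver showed apparent shifts of about 0.5–0.7 px. I take these as noise, though the screwdriver match was weaker because the gripper partly shadowed it. Nothing touched them.

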